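# Press the brass stud into the setting board

## Robot

A 6-joint arm with a two-finger parallel gripper is mounted at the origin on the work surface. World frame = base frame: x ahead of the robot, y to its left, z up, the work surface at z = 0. Lengths are in m, angles in rad, forces in N, time in s.
With the tool pointing down it reaches from about 0.275 to 1 m from the base axis. Payload 8.4 kg.
Tool frame: the origin (TCP) lies midway between the tips of the shut fingers; the grasp point (between the pads) lies 19 mm behind it (ctrl.pinch_z is the distance from the TCP to the grasp point, in m); z points along the fingers, y is the line along which they close (so a half turn about z gives the same grasp; the last joint's range is limited). The gripper opens to 85 mm and grips with 20 to 120 N. Pads are 22 mm wide; open, the fingers measure 114 mm over their backs; the gripper's body (76 mm by 85 mm) begins 54 mm behind the grasp point. The pads swing forward as they close: fully open they stand 13 mm farther back than shut.
Start: joints at [1.308, 0.353, 1.633, -0, 1.155, -0.002], TCP at [0.161, 0.604, 0.231] pointing down, gripper open.
Joint ranges: [-2.63, 2.63], [-0.92, 2.1], [0.06, 2.66], [-1.3, 4.44], [0, 2.69], [-3.02, 3.02]. Speed limits (rad/s): [2.22, 2.22, 2.79, 3.14, 3.14, 3.14].

## Interface

Orientations are given as a unit quaternion [x, y, z, w].
In Python, from workcell import ctrl gives the robot as it stands.
- The arm moves only by the tool drive_tool, never from a script. Its argument "increments" is a list that holds one entry, the list of rows, each a list of 5 numbers: the shift along the world's x, y, z in cm, then the turn about the world's z in degrees, then the finger opening in cm, from 0 to 8.54. A call has 1 to 5 rows; each row shifts and turns the commanded pose from where the row before left it; what a row does not reach is not made up. A row lasts 1/10 s, in which the tool goes at most 50 mm and 8.59 degrees, less where a joint would pass 70% of its speed; a pose out of reach is approached as far as the arm can. A call is refused whole if a number of a shift passes 5 or a number of a turn 8.59, either way. A call with a gripper value outside its range is refused whole. The fingers move at their own pace and stop on an object; the grip force is fixed at half the most. Time passes only in rows, so rows that do not move let the fingers close. It gives the time, the measured TCP pose, the force, the opening and the grip force at its end, in the units of the state.
- ctrl.observe(): the state, without advancing time (a new reading comes with each control period).
- ctrl.capture(name): name is "scene" or "side" or "wrist"; returns a dict with "pixels" (480x640x3 uint8, red, green, blue), "depth" (480x640 float32, m along the optical axis (not along the pixel's ray), 0 where there is no reading), "fx", "fy", "cx", "cy" (pixels), "dist" ([k1, k2, p1, p2, k3] as OpenCV has them; the pictures are not rectified), "pose" (4x4, takes a point from camera to world coordinates); the wrist camera has in their place "mount" (4x4, takes a point from camera to tool coordinates, whose origin is the TCP and whose axes are the flange's). Camera axes: x right, y up, looking along -z (the intrinsics and any distortion apply to the point x, -y, -z); pixel columns grow to the right and rows downward; lengths in m; the calibration is good to about 2 mm. A picture is of the moment at which its call begins: read the wrist's pose just before it.
- ctrl.close_job(): hands the job in; it is judged then, once.
The state is a dict: "time_s": time; "qpos": joint angles; "joint_velocities": joint speeds; "joint_torque": joint torques, N m; "ee_pos": TCP position; "orientation": TCP orientation; "force": force on the tool from outside, world axes, zero at the start; "torque": the same for the moment, N m; "opening": finger opening in m; "finger_force": force on a finger pad.
Only numpy, scipy, OpenCV 4.12 (cv2) and the standard library are available. Lean on these libraries where they do the work, as an engineer would, in place of code of your own. Each camera call takes 0.05 s, during which the arm holds its last target. There are 200 camera calls.

## Task

Put the cherry setting board into the nest of the lever press, studded end under the brass plunger, so that it lies flat on the bottom of the nest with its stud still standing proud. Then swing the press handle down to its stop so that the plunger drives the stud in, and let the handle come all the way back up, leaving the board in the nest. Leave the other things on the desk where they are.

Things in the scene. Friction and masses are not known exactly. Their poses are not given: they have to be found in the camera images.
- board: Cherry-red wooden setting board, loose, 180 x 52 x 26 mm, about 160 g, flat on the desk at the robot's right. Origin: centre of its underside; x along it towards the studded end, z up. A groove 10 mm wide, 9 mm deep runs along the top, but the last 48 mm at +x are solid. Grip it across its 52 mm width, around x = -25 mm, where the nest has gaps for the fingers.
- stud_top (a point): Centre of the top of the brass stud, a round button 22 mm across in the board at board x = +70 mm; it starts 10 mm above the board's top (36 mm above its underside).
- stud (a joint): How far the stud has been driven into the board, m: 0 as it starts (10 mm proud), 0.008 fully driven (2 mm proud). A press fit: it takes some 15 to 20 N and stays where it is pushed.
- press: Black cast-iron lever press fixed to the desk. Origin: on the desk under the nest's centre; x along the nest towards plunger and column (away from the robot), y to the side where the handle sticks out. Column and foot: beyond x = 102 mm. Plunger guide: 38 mm across at x = 70, y = 0 mm, heights 118 to 150 mm; hinge bracket up to 195 mm. Above the nest all is free for x below 50 mm.
- nest (a point): Centre of the nest's floor, 30 mm above the desk, axes as the press. The nest is an open-topped pocket 183 x 55 mm (1.5 mm to spare on each side of the board). Walls 13 mm high: 9 mm upright, then a 45-degree lead-in that widens the mouth by 4 mm all round. The long walls are missing from x = -62 to +14 mm, as gaps for the fingers; there the bed is only 46 mm wide.
- plunger_tip (a point): Centre of the lower face of the brass plunger (24 mm across), above nest x = +70, y = 0 mm; at rest 70 mm above the nest floor, 34 mm above the proud stud of a seated board, so the board goes in under it from the -x side and then down. It moves down 49 mm per rad of the lever, 42 mm at the stop.
- knob (a point): Centre of the black ball knob, 34 mm across, on the lever's end, in the plane press x = 70 mm; at rest about 283 mm above the desk and 147 mm to press +y of the plunger, at the stop about 101 mm above the desk and 165 mm to +y. It moves on an arc of 223 mm radius about pivot. Pinch it from above (fingers on its press +x and -x sides) or push down on it.
- pivot (a point): Hinge of the lever, at press x = 70, y = -46, height 172 mm. The hinge axis is along press x.
- lever (a joint): Angle of the lever, rad: 0 at rest (handle up), growing as it is swung down, 0.85 at its stop. A spring always drives it back to 0; holding it at the stop takes 6 to 9 N at the knob.
- can: Olive-painted tin collecting can, 84 mm across, 130 mm tall, standing. Bystander. Origin: centre of its underside.
- dish: Greenish glass relaxing dish, 116 mm across, 45 mm tall. Bystander. Origin: centre of its underside.
- crucible: White porcelain crucible, 72 mm across its rim, 55 mm tall. Bystander. Origin: centre of its underside.
- reading_glass: Silver-rimmed reading glass lying flat, 100 mm across, dark handle 110 mm long along its -x, 16 mm high. Bystander. Origin: under the centre of the lens.
- dust_brush: Dust brush lying flat on the desk along its x, about 200 mm long. Bystander. Origin: about its middle, underneath.
Mind the look-alikes: they are no part of the job. There is more than one size of the board; the one meant has the size given above.

How it is judged:
By the outcome, as a careful person would: the job done as asked, in the order asked, and still so for the second after the job is handed in, with the robot touching nothing.
It also fails if it takes over 64 s, if anything falls off the work surface, if the arm or the gripper's body presses on something with over 40 N, if the wrist force passes 120 N, or if a joint passes its speed limit or range.

## Working session

There is one attempt and no reset: what is moved stays moved. The work goes in short steps, Python scripts to look and compute and a tool call to move; the robot and the scene stay as the last step left them, time stands still between calls to the robot, and variables do not carry over. Pictures are saved under pics/ and viewed, at most 10 in all, crops included, and the job is handed in when it is done.

Besides the shell and the picture viewer there is one more tool, called as name(argument=value, ...), one argument or row to a line, values as JSON. drive_tool: Moves the arm, as the interface text tells. Its arguments: {"type":"object","properties":{"increments":{"type":"array"}},"required":["increments"]}

```bash
mkdir -p pics; ls; cat > h.py <<'E'
import numpy as np, cv2
from workcell import ctrl
from scipy.spatial.transform import Rotation as R
def campose(name):
    o=ctrl.observe(); c=ctrl.capture(name)
    if 'pose' in c: P=np.array(c['pose'])
    else:
        T=np.eye(4);T[:3,:3]=R.from_quat(o['orientation']).as_matrix();T[:3,3]=o['ee_pos'];P=T@np.array(c['mount'])
    return c,P
def rays(c,P,uv):
    K=np.array([[c['fx'],0,c['cx']],[0,c['fy'],c['cy']],[0,0,1.]])
    n=cv2.undistortPoints(np.float64(uv).reshape(-1,1,2),K,np.array(c['dist'],float)).reshape(-1,2)
    d=np.c_[n[:,0],-n[:,1],-np.ones(len(n))]@P[:3,:3].T
    return P[:3,3],d
def onplane(c,P,uv,z):
    o,d=rays(c,P,uv); return o+d*((z-o[2])/d[:,2])[:,None]
def depthpts(c,P):
    v,u=np.mgrid[0:480,0:640]; uv=np.c_[u.ravel(),v.ravel()]
    o,d=rays(c,P,uv); return (o+d*c['depth'].reshape(-1,1)).reshape(480,640,3)
def save(c,f): cv2.imwrite(f,c['pixels'][:,:,::-1])
E
python3 - <<'E'
from h import *
import pickle
for n in ['scene','side']:
    c,P=campose(n); save(c,f'pics/{n}.png'); pickle.dump((c,P),open(n+'.pkl','wb')); print(n,P[:3,3].round(3),(-P[:3,2]).round(2), c['fx'])
print({k:np.round(v,3) for k,v in ctrl.observe().items()})
E
```

```text
pics
scene [1.019 0.836 1.473] [-0.32 -0.51 -0.8 ] 583.9868631082622
side [-0.187 -0.995  0.934] [ 0.48  0.7  -0.53] 608.8712991818292
{'time_s': np.float64(0.1), 'qpos': array([ 1.308,  0.354,  1.634,  0.   ,  1.155, -0.002]), 'joint_velocities': array([-0.   , -0.003, -0.002,  0.   ,  0.001, -0.001]), 'joint_torque': array([-2.0000e-03, -6.0636e+01, -3.4282e+01, -0.0000e+00,  4.0000e-03,
       -0.0000e+00]), 'ee_pos': array([0.161, 0.603, 0.231]), 'orientation': array([ 0.13 ,  0.992, -0.001, -0.   ]), 'force': array([-1.189,  0.739,  0.339]), 'torque': array([ 0.008,  0.009, -0.015]), 'finger_force': np.float64(0.0), 'opening': np.float64(0.085)}
```

View pics/scene.png

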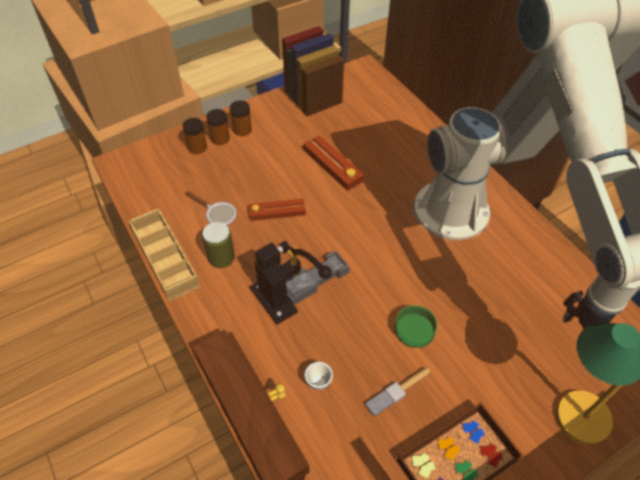

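View pics/side.png

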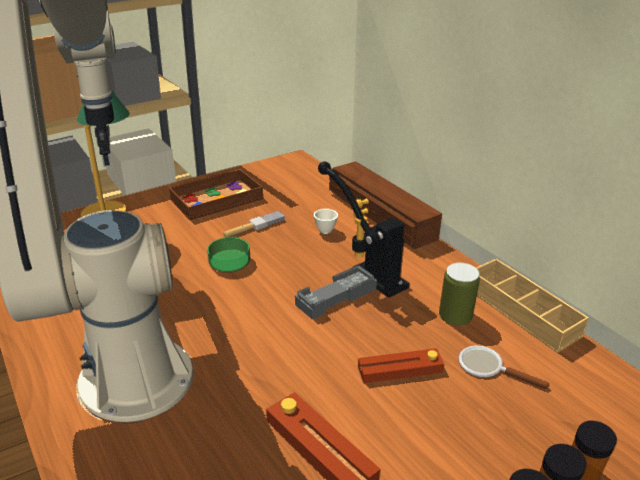

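The scene view shows two red boards, at about (278,208) and (333,162), and the press at (300,275). The knob is at about (324,272) in scene and (324,168) in side. I'll measure both boards and the press.

```bash
python3 - <<'E'
from h import *
import pickle
for n,seeds in [('scene',[(262,211),(325,160)]),('side',[(400,372),(330,450)])]:
    c,P=pickle.load(open(n+'.pkl','rb')); X=depthpts(c,P); px=c['pixels'].astype(int)
    hsv=cv2.cvtColor(c['pixels'],cv2.COLOR_RGB2HSV)
    print(n,[ (hsv[v,u].tolist(), X[v,u].round(3).tolist()) for u,v in seeds])
    # boards: top points by height
    top=((X[...,2]>0.021)&(X[...,2]<0.031)&((hsv[...,0]<10)|(hsv[...,0]>172))&(hsv[...,1]>150)).astype(np.uint8)
    nl,l,st,ce=cv2.connectedComponentsWithStats(top)
    for i in range(1,nl):
        if st[i,4]>250:
            p=X[l==i][:,:2].astype(np.float32); print(' board',ce[i].round(),st[i,4],cv2.minAreaRect(p*1000))
    stud=(hsv[...,0]>18)&(hsv[...,0]<32)&(hsv[...,1]>120)&(X[...,2]>.025)&(X[...,2]<.045)
    nl,l,st,ce=cv2.connectedComponentsWithStats(stud.astype(np.uint8))
    for i in range(1,nl):
        if st[i,4]>20: print(' stud',ce[i].round(1),st[i,4],onplane(c,P,[ce[i]],.036).round(4))
    # press region: bed / walls
    dark=(hsv[...,1]<110)&(hsv[...,2]<140)
    for lo,hi,t in [(.026,.034,'floor'),(.037,.047,'walltop')]:
        m=(dark&(X[...,2]>lo)&(X[...,2]<hi)&(X[...,0]>.3)&(X[...,0]<.85)&(abs(X[...,1])<.25)).astype(np.uint8)
        nl,l,st,ce=cv2.connectedComponentsWithStats(m,connectivity=8)
        for i in range(1,nl):
            if st[i,4]>40: p=X[l==i][:,:2].astype(np.float32);print(' ',t,ce[i].round(),st[i,4],p.mean(0),cv2.minAreaRect(p*1000))
    m=(px.max(2)<70)&(X[...,2]>.24)&(X[...,2]<.31)&(X[...,0]>.3)&(X[...,0]<.9)&(abs(X[...,1])<.3)
    nl,l,st,ce=cv2.connectedComponentsWithStats(m.astype(np.uint8))
    for i in range(1,nl):
        if st[i,4]>20: print(' knob',ce[i],st[i,4],X[l==i].mean(0).round(3))
    u0,v0=(230,225) if n=='scene' else (280,140)
    im=c['pixels'][v0:v0+110,u0:u0+150] if n=='scene' else c['pixels'][v0:v0+180,u0:u0+150]
    cv2.imwrite(f'pics/{n}_crop.png',cv2.resize(im[:,:,::-1],None,fx=5 if n=='scene' else 3,fy=5 if n=='scene' else 3,interpolation=cv2.INTER_CUBIC))
E
```

```text
scene [([8, 208, 158], [0.544, -0.298, 0.018]), ([9, 204, 159], [0.255, -0.38, 0.032])]
 board [278. 208.] 440 ((499.51531982421875, -280.18560791015625), (60.73866271972656, 175.64227294921875), 67.12512969970703)
 stud [222.  259.8] 91 [[ 0.7424 -0.1761  0.036 ]]
 stud [276.6 396.2] 46 [[0.8071 0.2855 0.036 ]]
  floor [334. 264.] 160 [0.45910913 0.00463689] ((460.551025390625, 8.185041427612305), (53.742103576660156, 58.49075698852539), 6.277459144592285)
  floor [304. 281.] 365 [0.5666495  0.01027907] ((564.5325317382812, 8.935722351074219), (106.89183807373047, 57.2291374206543), 2.306013345718384)
  walltop [335. 256.] 53 [ 0.44415456 -0.01041545] ((440.3918762207031, -6.493144989013672), (29.278549194335938, 60.198848724365234), 31.857954025268555)
  walltop [302. 290.] 88 [0.5924736  0.04310868] ((588.75146484375, 44.53568649291992), (36.32237243652344, 89.76045227050781), 70.17755889892578)
 knob [317.30487805 265.19512195] 246 [0.595 0.133 0.284]
side [([8, 209, 105], [0.48, -0.306, 0.021]), ([13, 151, 210], [0.236, -0.399, 0.027])]
 board [398. 363.] 1291 ((498.661682128906
[... 641 characters left out ...]
812, 75.87262725830078), 1.1001722812652588)
  floor [309. 304.] 104 [ 0.4383005  -0.01093124] ((435.67510986328125, -6.9682464599609375), (37.17982482910156, 81.11373901367188), 30.360910415649414)
  walltop [382. 275.] 103 [ 0.6521508  -0.02231506] ((648.5065307617188, -16.87649154663086), (40.16580581665039, 98.06564331054688), 28.60546875)
  walltop [356. 277.] 224 [0.5920315  0.00856085] ((586.66796875, 9.51861572265625), (88.22608947753906, 75.49531555175781), 3.49033784866333)
  walltop [309. 298.] 141 [ 0.44412157 -0.00130598] ((449.2050476074219, 0.47368621826171875), (41.79733657836914, 76.00934600830078), 3.906381607055664)
 knob [336.96915167 180.67609254] 389 [0.59  0.1   0.275]
```

View pics/scene_crop.png

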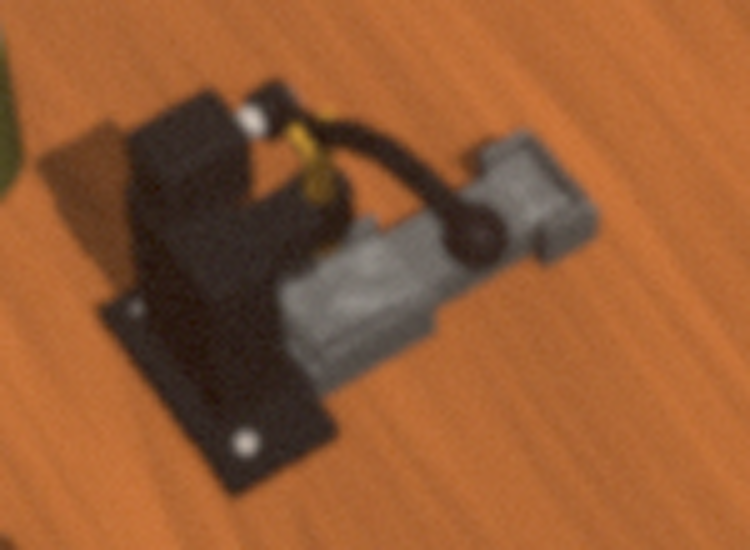

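The scene crop shows the nest running from about (590,210) to (300,340), with the knob over it at (475,235). The target is the thin, short board at (0.499, -0.282), heading about -23°. The other board is thicker. I'm going over the nest for a wrist look first.

drive_tool(
  increments=[
    [[2.2,-4.3,0.8,0,8.5],[2.2,-4.3,0.8,0,8.5],[2.2,-4.3,0.8,0,8.5],[2.2,-4.3,0.8,0,8.5],[2.2,-4.3,0.8,0,8.5]],
  ],
)

```text
time_s: 0.6
ee_pos: [0.2715, 0.387, 0.2713]
orientation: [0.13, 0.992, -0.0, -0.0]
force: [1.3, -0.1, -1.0]
opening: 0.0849
finger_force: 0.0
```

drive_tool(
  increments=[
    [[2.2,-4.3,0.8,0,8.5],[2.2,-4.3,0.8,0,8.5],[2.2,-4.3,0.8,0,8.5],[2.2,-4.3,0.8,0,8.5],[2.2,-4.3,0.8,0,8.5]],
  ],
)

```text
time_s: 1.1
ee_pos: [0.3814, 0.172, 0.3116]
orientation: [0.13, 0.992, 0.0, 0.0]
force: [0.0, -0.5, -0.0]
opening: 0.0848
finger_force: 0.0
```

drive_tool(
  increments=[
    [[2.2,-4.3,0.8,0,8.5],[2.2,-4.3,0.8,0,8.5],[2.2,-4.3,0.8,0,8.5],[2.2,-4.3,0.8,0,8.5],[0,0,0,0,8.5]],
  ],
)

```text
time_s: 1.6
ee_pos: [0.4714, -0.0027, 0.344]
orientation: [0.132, 0.991, -0.001, 0.001]
force: [0.2, 0.5, -0.2]
opening: 0.0849
finger_force: 0.0
```

```bash
python3 - <<'E'
from h import *
import pickle
print(ctrl.observe()['ee_pos'])
c,P=campose('wrist'); save(c,'pics/w1.png'); pickle.dump((c,P),open('w1.pkl','wb')); print(np.round(c['mount'],3),P[:3,3])
E
```

```text
[ 0.47140233 -0.00270185  0.3440141 ]
[[-0.     0.957  0.291  0.074]
 [ 1.     0.    -0.     0.   ]
 [-0.     0.291 -0.957 -0.141]
 [ 0.     0.     0.     1.   ]] [0.39976095 0.01739591 0.48496484]
```

View pics/w1.png

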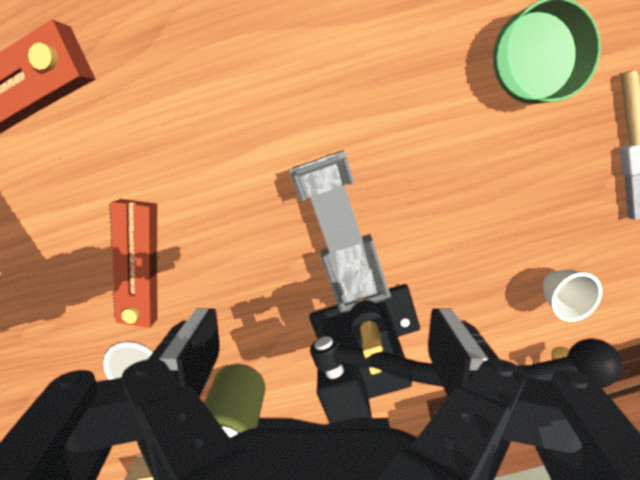

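The wrist view shows the nest clearly, from (320,160) to (360,310), with the target board at (133,263) and its stud at (130,316). I'm measuring both.

```bash
python3 - <<'E'
from h import *
import pickle
c,P=pickle.load(open('w1.pkl','rb'))
im=c['pixels'];hsv=cv2.cvtColor(im,cv2.COLOR_RGB2HSV)
# bed centreline in the gaps
s=hsv[...,1].astype(float)
L=[];Rr=[]
for v in range(203,232,2):
    row=s[v,290:380]; m=np.where(row<90)[0]; L.append((290+m[0]-.5,v)); Rr.append((290+m[-1]+.5,v))
A=onplane(c,P,L,.03);B=onplane(c,P,Rr,.03)
ln=[]
for q in (A,B):
    k=np.polyfit(q[:,0],q[:,1],1);ln.append(k);print('edge yaw',np.degrees(np.arctan(k[0])),'y at .5',np.polyval(k,.5),'res',np.std(q[:,1]-np.polyval(k,q[:,0])))
print('width',ln[1][1]-ln[0][1]+.5*(ln[1][0]-ln[0][0]))
# board
m=(((hsv[...,0]<9)|(hsv[...,0]>172))&(hsv[...,1]>175)).astype(np.uint8); m[:,:90]=0;m[:,180:]=0;m[:190]=0;m[335:]=0
m=cv2.morphologyEx(m,cv2.MORPH_CLOSE,np.ones((7,7)))
cn=max(cv2.findContours(m,0,2)[0],key=cv2.contourArea); print(cv2.boundingRect(cn))
y=((hsv[...,0]>17)&(hsv[...,0]<34)&(hsv[...,1]>120)).astype(np.uint8)
y[:,:110]=0;y[:,150:]=0;y[:300]=0;y[335:]=0
mo=cv2.moments(y,True); sc=(mo['m10']/mo['m00'],mo['m01']/mo['m00']); print('stud',sc,mo['m00'],onplane(c,P,[sc],.036))
cr=lambda u0,v0,w,h,f: cv2.resize(im[v0:v0+h,u0:u0+w,::-1],None,fx=f,fy=f,interpolation=cv2.INTER_CUBIC)
cv2.imwrite('pics/w1c.png',np.hstack([cr(280,145,130,148,4),cr(95,192,70,148,4)]))
E
```

```text
edge yaw 3.416771224822817 y at .5 -0.01822427620093148 res 0.0003424396078325571
edge yaw 3.525027485815688 y at .5 0.028341911414610177 res 0.00034540758934990725
width 0.046566187615541654
(112, 200, 44, 127)
stud (130.22666666666666, 314.08) 75.0 [[ 0.55936621 -0.30775736  0.036     ]]
```

View pics/w1c.png

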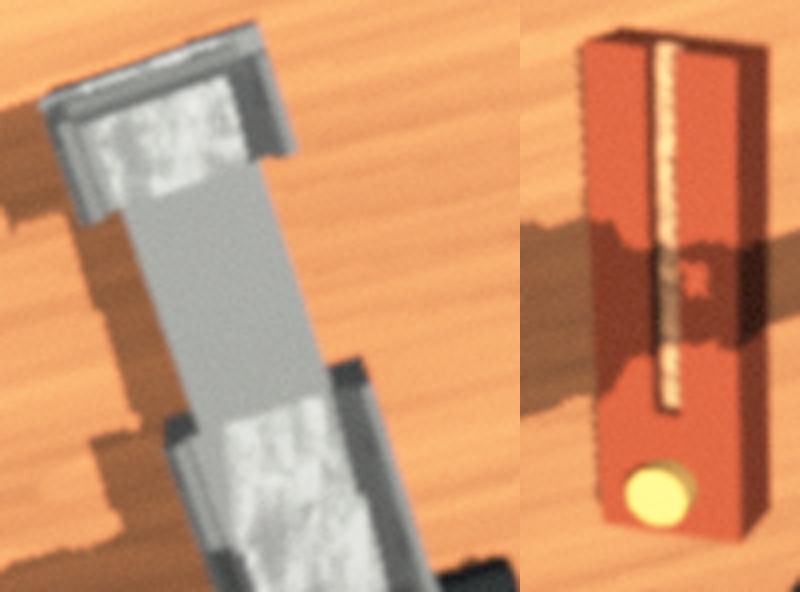

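The crop shows the smooth bed section's ends at about (191,185) and (260,407). The board's top corners are at about (585,45), (738,55), (742,540) and (605,521).

```bash
python3 - <<'E'
from h import *
import pickle
c,P=pickle.load(open('w1.pkl','rb'))
n=onplane(c,P,[(280+u/4,145+v/4) for u,v in [(191,185),(260,407)]],.03)
th=np.radians(3.47);ax=np.array([np.cos(th),np.sin(th)])
print(n, np.linalg.norm(n[1]-n[0])); 
for p,x in zip(n,(-.062,.014)): print('nest centre',p[:2]-x*ax)
b=onplane(c,P,[(95+(u-520)/4,192+v/4) for u,v in [(585,45),(738,55),(742,540),(605,521)]],.026)[:,:2]
print(b, b.mean(0)); print([np.linalg.norm(b[i]-b[i-1]).round(4) for i in range(4)])
for i,j in ((0,3),(1,2)): d=b[j]-b[i]; print(np.degrees(np.arctan2(d[1],d[0])))
s=np.array([.5594,-.3078]); d=b.mean(0)
for a in (-23,-24,-25,-26): a=np.radians(a); print(s-.07*np.array([np.cos(a),np.sin(a)]))
E
```

```text
[[0.46794518 0.00415596 0.03      ]
 [0.54403585 0.00707632 0.03      ]] 0.07614669221118968
nest centre [0.52983151 0.00790857]
nest centre [0.53006151 0.00622896]
[[ 0.40760989 -0.27268749]
 [ 0.42486598 -0.22376301]
 [ 0.58973543 -0.29417387]
 [ 0.5699307  -0.34158656]] [ 0.4980355  -0.28305273]
[np.float64(0.1763), np.float64(0.0519), np.float64(0.1793), np.float64(0.0514)]
-22.999395560689752
-23.125893030061583
[ 0.49496466 -0.28044882]
[ 0.49545182 -0.27932843]
[ 0.49595845 -0.27821672]
[ 0.49648442 -0.27711402]
```

drive_tool(
  increments=[
    [[0.1,-3.85,-2.9,-2.0,8.5],[0.1,-3.85,-2.9,-2.0,8.5],[0.1,-3.85,-2.9,-2.0,8.5],[0.1,-3.85,-2.9,-1.8,8.5],[0,-3.85,-2.9,0,8.5]],
  ],
)

```text
time_s: 2.15
ee_pos: [0.4727, -0.1906, 0.197]
orientation: [0.197, 0.98, 0.0, -0.0]
force: [0.7, 1.7, -0.5]
opening: 0.0851
finger_force: 0.0
```

drive_tool(
  increments=[
    [[0,-3.85,-2.9,0,8.5],[0,-3.85,-2.9,0,8.5],[0,0,-4.0,0,8.5],[0,0,-3.0,0,8.5],[0,0,0,0,8.5]],
  ],
)

```text
time_s: 2.65
ee_pos: [0.4703, -0.265, 0.0665]
orientation: [0.197, 0.98, 0.001, -0.004]
force: [-0.6, -0.4, 1.5]
opening: 0.085
finger_force: 0.0
```

```bash
python3 - <<'E'
from h import *
o=ctrl.observe(); print(o['ee_pos'],o['orientation'],o['time_s'],ctrl.pinch_z)
c,P=campose('wrist'); save(c,'pics/w2.png')
E
```

```text
[ 0.47026735 -0.26495791  0.06647628] [ 0.19698427  0.98039819  0.00140247 -0.00382293] 2.65 0.0187
```

View pics/w2.png

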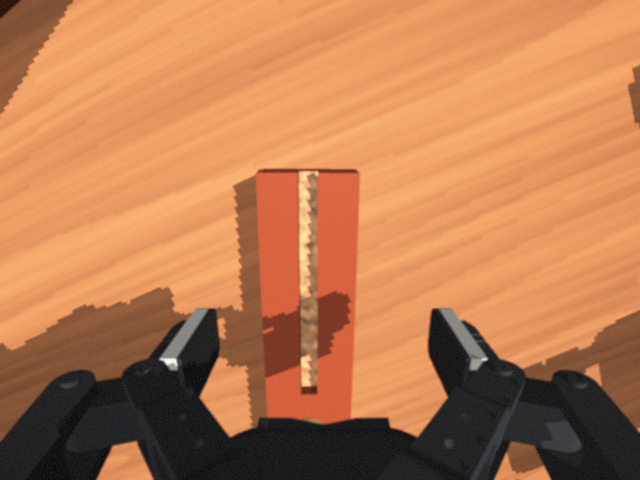

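The wrist view shows the board (columns 258–358) aligned with the fingers but about 7 mm to the left, which matches the remaining offset. I'm correcting, descending and gripping.

drive_tool(
  increments=[
    [[0.5,-0.7,0,0,8.5],[0,0,-3.0,0,8.5],[0,0,-2.0,0,8.5],[0,0,-1.2,0,8.5],[0,0,0,0,8.5]],
  ],
)

```text
time_s: 3.2
ee_pos: [0.4786, -0.2745, 0.0084]
orientation: [0.197, 0.98, 0.0, -0.0]
force: [-0.8, -0.7, 0.2]
opening: 0.085
finger_force: 0.0
```

drive_tool(
  increments=[
    [[0,0,0,0,4.5],[0,0,0,0,4.5],[0,0,0,0,4.5],[0,0,0,0,4.5],[0,0,0,0,4.5]],
  ],
)

```text
time_s: 3.7
ee_pos: [0.4791, -0.2752, 0.0099]
orientation: [0.197, 0.98, -0.0, 0.001]
force: [-1.0, 0.4, 7.7]
opening: 0.0507
finger_force: 62.5
```

drive_tool(
  increments=[
    [[0,0,0,0,4.5],[0,0,0,0,4.5],[0,0,0,0,4.5],[0,0,0,0,4.5],[0,0,0,0,4.5]],
  ],
)

```text
time_s: 4.2
ee_pos: [0.4791, -0.2752, 0.0099]
orientation: [0.197, 0.98, -0.0, 0.001]
force: [-1.5, 1.6, 8.7]
opening: 0.0504
finger_force: 62.5
```

drive_tool(
  increments=[
    [[0,0,1.0,0,4.5],[0,0,3.0,0,4.5],[0,0,4.0,0,4.5],[0,0,4.0,0,4.5],[0,0,0,0,4.5]],
  ],
)

```text
time_s: 4.7
ee_pos: [0.4812, -0.2764, 0.1343]
orientation: [0.197, 0.98, -0.002, 0.004]
force: [0.5, -1.7, -2.4]
opening: 0.0503
finger_force: 63.2
```

```bash
python3 - <<'E'
from h import *
o=ctrl.observe(); print(o['ee_pos'],o['orientation'],o['force'],o['opening'])
c,P=campose('wrist'); save(c,'pics/w3.png')
M=np.array(c['mount'])
hsv=cv2.cvtColor(c['pixels'],cv2.COLOR_RGB2HSV)
# tool-frame points of board top via depth
X=depthpts(c,M)
m=((hsv[...,0]<9)|(hsv[...,0]>172))&(hsv[...,1]>175)&(hsv[...,2]>110)&(X[...,2]<.03)&(X[...,2]>-.06)
m=cv2.morphologyEx(m.astype(np.uint8),cv2.MORPH_OPEN,np.ones((3,3)))
nl,l,st,ce=cv2.connectedComponentsWithStats(m); i=1+np.argmax(st[1:,4]); print(st[np.argsort(-st[:,4])[1:4]])
p=X[l==i]; A=np.c_[p[:,:2],np.ones(len(p))]; print('plane z=',np.linalg.lstsq(A,p[:,2],rcond=None)[0], 'medz',np.median(p[:,2]))
m=m.astype(bool)
for v in (200,260,320):
    u=np.where(m[v])[0]; 
    if len(u): print(v,u[0],u[-1], onplane(c,M,[(u[0]-.5,v),(u[-1]+.5,v)],np.median(p[:,2])).round(4).tolist())
for u in (270,345):
    v=np.where(m[:,u])[0]
    if len(v): print(u,v[0],onplane(c,M,[(u,v[0]-.5)],np.median(p[:,2])).round(4))
E
```

```text
[ 0.48121849 -0.27640363  0.13434055] [ 0.19715972  0.98035993 -0.00151101  0.00449163] [ 0.52169881 -1.70837935 -2.35869992] 0.05034149420118394
[[271 349  14   9  67]
 [343 409  17   8  63]
 [374 401   7  10  48]]
plane z= [-0.21657422  0.01676817 -0.016418  ] medz -0.014530404118885565
320 352 354 [[0.0052, 0.0114, -0.0145], [0.0052, 0.0126, -0.0145]]
270 411 [[-0.0387 -0.0224 -0.0145]]
345 324 [[ 0.0037  0.0089 -0.0145]]
```

View pics/w3.png

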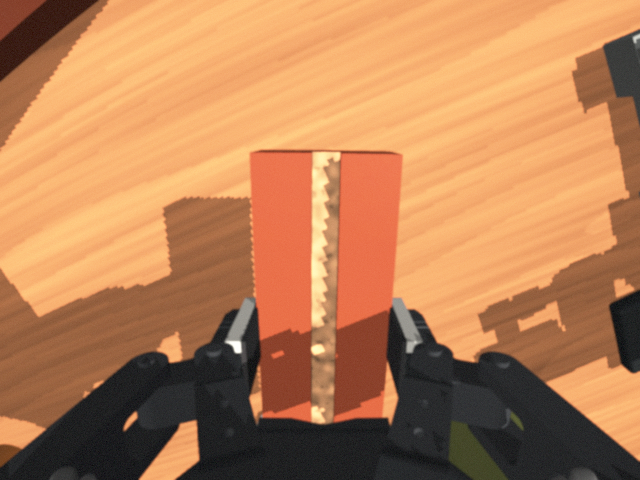

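The wrist view shows the board square in the grip. Its rear top edge runs from (251,152) to (402,153).

```bash
python3 - <<'E'
from h import *
c,_=campose('wrist'); M=np.array(c['mount'])
for z in (-.0161,-.013):
    print(z,onplane(c,M,[(251,152),(402,153),(258,300),(391,300)],z).round(4).tolist())
o=ctrl.observe(); Rm=R.from_quat(o['orientation']).as_matrix(); print(Rm.round(4),o['ee_pos'])
E
```

```text
-0.0161 [[0.0687, -0.0237, -0.0161], [0.0684, 0.0269, -0.0161], [0.0144, -0.0241, -0.0161], [0.0144, 0.026, -0.0161]]
-0.013 [[0.0685, -0.0243, -0.013], [0.0682, 0.0275, -0.013], [0.013, -0.0248, -0.013], [0.0129, 0.0267, -0.013]]
[[-9.223e-01  3.866e-01  2.200e-03]
 [ 3.866e-01  9.223e-01 -1.300e-03]
 [-2.500e-03 -3.000e-04 -1.000e+00]] [ 0.47856361 -0.27487126  0.12966992]
```

drive_tool(
  increments=[
    [[-0.55,3.9,0,3.75,4.5],[-0.55,3.9,0,3.75,4.5],[-0.55,3.9,0,3.75,4.5],[-0.55,3.9,0,3.75,4.5],[-0.55,3.9,0,3.75,4.5]],
  ],
)

```text
time_s: 5.3
ee_pos: [0.4489, -0.078, 0.1269]
orientation: [0.034, 0.999, 0.0, -0.001]
force: [1.3, 0.8, -2.2]
opening: 0.0507
finger_force: 63.3
```

drive_tool(
  increments=[
    [[-0.55,3.9,0,3.75,4.5],[-0.55,3.9,0,3.75,4.5],[0,0,-2.0,0,4.5],[0,0,0,0,4.5],[0,0,0,0,4.5]],
  ],
)

```text
time_s: 5.8
ee_pos: [0.4385, -0.0018, 0.1074]
orientation: [-0.031, 1.0, -0.0, -0.002]
force: [-0.6, 0.6, -1.3]
opening: 0.0503
finger_force: 63.2
```

```bash
python3 - <<'E'
from h import *
o=ctrl.observe(); print(o['ee_pos'],o['time_s'],o['opening']); Rm=R.from_quat(o['orientation']).as_matrix(); print(np.degrees(np.arctan2(Rm[1,1],Rm[0,1])))
c,M=ctrl.capture('wrist'),None; M=np.array(c['mount']); save(c,'pics/w4.png')
c,P=campose('side'); save(c,'pics/s4.png')
E
```

```text
[ 0.43852542 -0.00179329  0.10743643] 5.8 0.05029318526890233
93.50628464346035
```

drive_tool(
  increments=[
    [[0,0,-2.2,0,4.5],[0,0,-2.2,0,4.5],[0,0.15,0,0,4.5],[1.5,0.1,0,0,4.5],[2.0,0.12,0,0,4.5]],
  ],
)

```text
time_s: 6.4
ee_pos: [0.4746, 0.0016, 0.0652]
orientation: [-0.03, 1.0, 0.0, -0.0]
force: [0.5, 0.5, -1.6]
opening: 0.0503
finger_force: 63.3
```

drive_tool(
  increments=[
    [[2.0,0.12,0,0,4.5],[1.5,0.1,0,0,4.5],[0,0,0,0,4.5],[0,0,0,0,4.5],[0,0,0,0,4.5]],
  ],
)

```text
time_s: 6.9
ee_pos: [0.5085, 0.004, 0.0645]
orientation: [-0.03, 1.0, 0.0, -0.001]
force: [-0.4, -0.6, -1.4]
opening: 0.0505
finger_force: 63.3
```

```bash
python3 - <<'E'
from h import *
o=ctrl.observe(); print(o['ee_pos'],o['time_s'],o['force'])
c,P=campose('wrist'); a=c['pixels'].copy()
s,P=campose('side'); b=s['pixels'][180:320,270:420]
cv2.imwrite('pics/5.png',np.hstack([cv2.resize(a[100:480,160:480],(400,475)),cv2.resize(b,(400,475))])[:,:,::-1])
E
```

```text
[0.50852305 0.00402494 0.0645266 ] 6.9 [-0.42522536 -0.58464834 -1.42002983]
```

View pics/5.png

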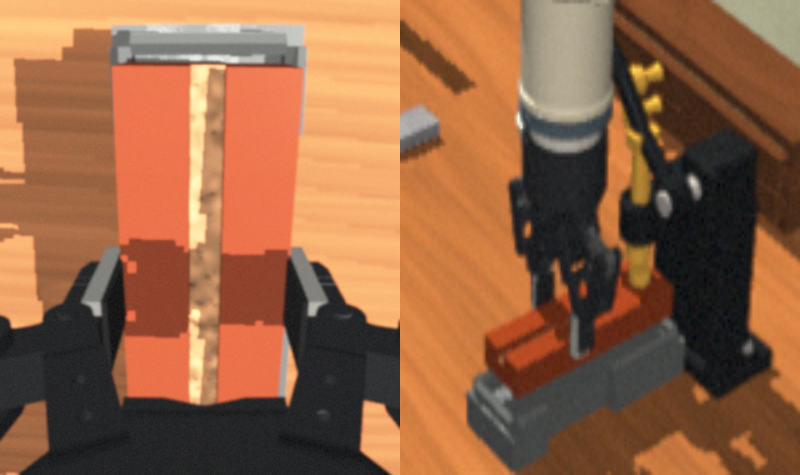

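The picture shows the board centred over the nest (side edges 112–303 against walls 111–304), with the stud end under the plunger. I'm lowering it.

drive_tool(
  increments=[
    [[0,0,-0.6,0,4.5],[0,0,-0.5,0,4.5],[0,0,-0.4,0,4.5],[0,0,-0.3,0,4.5],[0,0,0,0,4.5]],
  ],
)

```text
time_s: 7.5
ee_pos: [0.5094, 0.0046, 0.0459]
orientation: [-0.031, 1.0, 0.0, -0.0]
force: [-2.2, 2.6, 3.2]
opening: 0.0505
finger_force: 63.8
```

drive_tool(
  increments=[
    [[0,0,-0.2,0,4.5],[0,0,-0.2,0,4.5],[0,0,-0.15,0,4.5],[0,0,0,0,4.5],[0,0,0,0,4.5]],
  ],
)

```text
time_s: 8.0
ee_pos: [0.5091, 0.0045, 0.0431]
orientation: [-0.031, 1.0, 0.0, -0.0]
force: [-14.5, 3.1, 40.8]
opening: 0.0504
finger_force: 68.1
```

drive_tool(
  increments=[
    [[-0.1,-0.03,0.1,0,4.5],[0,0,0,0,4.5],[0,0,0,0,4.5],[0,0,0,0,4.5],[0,0,0,0,4.5]],
  ],
)

```text
time_s: 8.5
ee_pos: [0.509, 0.0044, 0.0432]
orientation: [-0.031, 1.0, 0.0, 0.0]
force: [-8.0, 4.8, 23.5]
opening: 0.0503
finger_force: 66.1
```

drive_tool(
  increments=[
    [[0,0,0,0,8.5],[0,0,0,0,8.5],[0,0,0,0,8.5],[0,0,0,0,8.5],[0,0,0,0,8.5]],
  ],
)

```text
time_s: 9.0
ee_pos: [0.5086, 0.0039, 0.0416]
orientation: [-0.031, 1.0, -0.0, -0.0]
force: [1.1, 0.0, 0.1]
opening: 0.0849
finger_force: 0.0
```

drive_tool(
  increments=[
    [[0,0,2.0,0,8.5],[-0.5,0,4.0,0,8.5],[-1.0,0,4.5,0,8.5],[-1.0,0,4.0,0,8.5],[0,0,0,0,8.5]],
  ],
)

```text
time_s: 9.5
ee_pos: [0.4856, 0.0039, 0.1917]
orientation: [-0.031, 1.0, -0.0, 0.004]
force: [0.6, 0.2, -0.4]
opening: 0.0849
finger_force: 0.0
```

```bash
python3 - <<'E'
from h import *
o=ctrl.observe(); print(o['ee_pos'],o['time_s'],o['force'])
c,P=campose('wrist'); a=c['pixels']
s,PS=campose('side'); b=s['pixels'][180:320,270:420]
cv2.imwrite('pics/6.png',np.hstack([cv2.resize(a[100:480,160:480],(400,475)),cv2.resize(b,(400,475))])[:,:,::-1])
for k,cc,PP in (('w',c,P),('s',s,PS)):
    X=depthpts(cc,PP);hsv=cv2.cvtColor(cc['pixels'],cv2.COLOR_RGB2HSV)
    m=((hsv[...,0]<9)|(hsv[...,0]>172))&(hsv[...,1]>175)&(X[...,2]>.045)&(X[...,2]<.08)&(abs(X[...,1])<.06)&(X[...,0]>.4)&(X[...,0]<.65)
    p=X[m]; print(k,len(p))
    for x in np.arange(.44,.62,.03):
        q=p[abs(p[:,0]-x)<.015]
        if len(q)>5: print(' ',x.round(2),len(q),np.median(q[:,2]).round(4))
    m2=(hsv[...,0]>17)&(hsv[...,0]<34)&(hsv[...,1]>120)&(X[...,2]>.055)&(X[...,2]<.08)&(abs(X[...,1])<.06)&(X[...,0]>.5)&(X[...,0]<.68)
    if m2.sum()>3: print(' stud',m2.sum(),X[m2].mean(0))
E
```

```text
[0.48564859 0.00393335 0.19168576] 9.5 [ 0.61784044  0.16837804 -0.35703686]
w 4271
  0.44 60 0.0544
  0.47 214 0.0562
  0.5 711 0.0577
  0.53 1013 0.0592
  0.56 1019 0.0607
  0.59 915 0.0621
 stud 451 [0.59708594 0.0097762  0.07200772]
s 1019
  0.44 100 0.0568
  0.47 177 0.058
  0.5 177 0.0595
  0.53 177 0.0613
  0.56 180 0.0626
  0.59 149 0.0637
 stud 47 [0.59953523 0.00702919 0.07385813]
```

View pics/6.png

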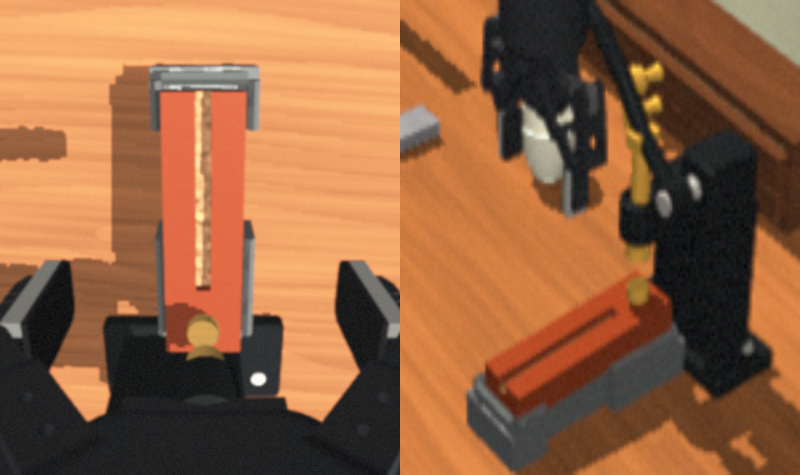

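The picture shows the rear of the board down, but the stud end sits about 8 mm high on the far lead-in: depth rises from 0.054 to 0.062 along the board. The board needs to go about 2 mm towards -x, so I'm regripping, easing it back and releasing.

drive_tool(
  increments=[
    [[1.0,0,-4.0,0,8.5],[1.0,0,-4.5,0,8.5],[0.5,0,-4.0,0,8.5],[0,0,-2.0,0,8.5],[0,0,0,0,8.5]],
  ],
)

```text
time_s: 10.1
ee_pos: [0.5052, 0.0039, 0.0375]
orientation: [-0.031, 1.0, 0.0, -0.004]
force: [-0.2, -0.8, 0.4]
opening: 0.085
finger_force: 0.0
```

drive_tool(
  increments=[
    [[0,0,0,0,4.5],[0,0,0,0,4.5],[0,0,0,0,4.5],[0,0,0,0,4.5],[0,0,0,0,4.5]],
  ],
)

```text
time_s: 10.6
ee_pos: [0.5093, 0.0041, 0.0431]
orientation: [-0.031, 1.0, 0.0, 0.001]
force: [-2.3, 2.0, 8.0]
opening: 0.051
finger_force: 62.5
```

drive_tool(
  increments=[
    [[0,0,0.3,0,4.5],[-0.2,0,0,0,4.5],[0,0,0,0,4.5],[0,0,-0.3,0,4.5],[0,0,0,0,4.5]],
  ],
)

```text
time_s: 11.1
ee_pos: [0.5072, 0.004, 0.0419]
orientation: [-0.031, 1.0, -0.0, 0.0]
force: [1.7, 0.4, 4.2]
opening: 0.0506
finger_force: 63.4
```

drive_tool(
  increments=[
    [[0,0,0,0,8.5],[0,0,0,0,8.5],[0,0,0,0,8.5],[0,0,0,0,8.5],[0,0,2.0,0,8.5]],
  ],
)

```text
time_s: 11.6
ee_pos: [0.5048, 0.0039, 0.0601]
orientation: [-0.031, 1.0, 0.0, -0.002]
force: [-0.5, 0.2, -0.1]
opening: 0.0851
finger_force: 0.0
```

drive_tool(
  increments=[
    [[-0.5,0,4.0,0,8.5],[-1.0,0,4.5,0,8.5],[-1.0,0,4.0,0,8.5],[0,0,0,0,8.5],[0,0,0,0,8.5]],
  ],
)

```text
time_s: 12.1
ee_pos: [0.482, 0.004, 0.1877]
orientation: [-0.031, 1.0, -0.0, 0.001]
force: [0.6, 0.7, -0.1]
opening: 0.0849
finger_force: 0.0
```

```bash
cat > chk.py <<'E'
from h import *
o=ctrl.observe(); print(o['ee_pos'],o['time_s'],o['force'])
c,P=campose('wrist'); save(c,'pics/wchk%d.png'%(o['time_s']*10))
s,PS=campose('side'); save(s,'pics/schk%d.png'%(o['time_s']*10))
for k,cc,PP in (('w',c,P),('s',s,PS)):
    X=depthpts(cc,PP);hsv=cv2.cvtColor(cc['pixels'],cv2.COLOR_RGB2HSV)
    m=((hsv[...,0]<9)|(hsv[...,0]>172))&(hsv[...,1]>175)&(X[...,2]>.045)&(X[...,2]<.08)&(abs(X[...,1])<.06)&(X[...,0]>.4)&(X[...,0]<.65)
    p=X[m]; print(k,len(p))
    print([(x.round(2),np.median(p[abs(p[:,0]-x)<.015][:,2]).round(4)) for x in np.arange(.44,.61,.03) if (abs(p[:,0]-x)<.015).sum()>5])
    m2=(hsv[...,0]>17)&(hsv[...,0]<34)&(hsv[...,1]>120)&(X[...,2]>.05)&(X[...,2]<.08)&(abs(X[...,1])<.06)&(X[...,0]>.5)&(X[...,0]<.68)
    if m2.sum()>3: print(' stud',m2.sum(),X[m2].mean(0))
E
python3 chk.py
```

```text
[0.48203953 0.00396647 0.18768703] 12.1 [ 0.59464913  0.70517082 -0.10511707]
w 6211
[(np.float64(0.44), np.float64(0.0544)), (np.float64(0.47), np.float64(0.0546)), (np.float64(0.5), np.float64(0.0545)), (np.float64(0.53), np.float64(0.0546)), (np.float64(0.56), np.float64(0.0544)), (np.float64(0.59), np.float64(0.0544))]
 stud 425 [0.59648487 0.0095031  0.06355274]
s 846
[(np.float64(0.44), np.float64(0.056)), (np.float64(0.47), np.float64(0.0565)), (np.float64(0.5), np.float64(0.0566)), (np.float64(0.53), np.float64(0.0571)), (np.float64(0.56), np.float64(0.0571)), (np.float64(0.59), np.float64(0.0569))]
 stud 48 [0.59898549 0.00830149 0.06565732]
```

The board is flat, with its top at 0.0545 all along and the stud about 9–10 mm proud. Next I'll locate the knob with two views and move above it.

```bash
python3 - <<'E'
from h import *
import pickle
L=[]
for n,uv in (('scene',(325,272)),('side',(324,168))):
    c,P=pickle.load(open(n+'.pkl','rb')); o,d=rays(c,P,[uv]); d=d[0]/np.linalg.norm(d[0]); L.append((o,d)); print(n,onplane(c,P,[uv],.283))
A=sum(np.eye(3)-np.outer(d,d) for o,d in L); b=sum((np.eye(3)-np.outer(d,d))@o for o,d in L); print(np.linalg.solve(A,b))
E
```

```text
scene [[0.58863223 0.16048402 0.283     ]]
side [[0.5940527 0.1624015 0.283    ]]
[0.59064499 0.16043536 0.28462068]
```

drive_tool(
  increments=[
    [[0,0,5.0,0,4],[0,0,5.0,0,1],[0,0,5.0,0,0],[0,0,1.5,0,0],[0,0,0,0,0]],
  ],
)

```text
time_s: 12.7
ee_pos: [0.4828, 0.0039, 0.353]
orientation: [-0.031, 1.0, -0.0, 0.001]
force: [-0.2, -0.6, -0.7]
opening: 0.0119
finger_force: 0.0
```

drive_tool(
  increments=[
    [[2.7,3.9,0,0,0],[2.7,3.9,0,0,0],[2.7,3.9,0,0,0],[2.7,3.9,0,0,0],[0,0,0,0,0]],
  ],
)

```text
time_s: 13.2
ee_pos: [0.5911, 0.164, 0.347]
orientation: [-0.032, 0.999, 0.0, -0.002]
force: [0.4, -0.3, -1.5]
opening: 0.0002
finger_force: 0.0
```

drive_tool(
  increments=[
    [[0,0,-2.0,0,0],[0,0,-2.0,0,0],[0,0,-0.8,0,0],[0,0,0,0,0],[0,0,0,0,0]],
  ],
)

```text
time_s: 13.7
ee_pos: [0.5896, 0.1596, 0.3034]
orientation: [-0.03, 1.0, -0.0, -0.0]
force: [-0.0, -0.1, 0.1]
opening: 0.0004
finger_force: 0.0
```

drive_tool(
  increments=[
    [[0,0.5,-1.0,0,0],[-0.05,0.7,-1.4,0,0],[-0.05,0.5,-1.5,0,0],[0,0.4,-1.5,0,0],[0,0.3,-1.5,0,0]],
  ],
)

```text
time_s: 14.2
ee_pos: [0.5895, 0.1859, 0.2355]
orientation: [-0.031, 1.0, 0.001, 0.002]
force: [0.1, 4.3, 5.7]
opening: -0.0
finger_force: 2.9
```

drive_tool(
  increments=[
    [[0,0.3,-1.5,0,0],[0,0.1,-1.5,0,0],[0,0,-1.5,0,0],[0,0,-1.5,0,0],[0,-0.1,-1.0,0,0]],
  ],
)

```text
time_s: 14.7
ee_pos: [0.5893, 0.1882, 0.1647]
orientation: [-0.031, 1.0, 0.001, 0.001]
force: [-0.2, 3.7, 4.7]
opening: -0.0001
finger_force: 2.7
```

drive_tool(
  increments=[
    [[0,-0.2,-1.0,0,0],[0,-0.2,-1.0,0,0],[0,-0.2,-0.8,0,0],[0,-0.2,-0.8,0,0],[0,0,0,0,0]],
  ],
)

```text
time_s: 15.2
ee_pos: [0.5896, 0.1798, 0.129]
orientation: [-0.03, 1.0, 0.001, 0.001]
force: [-0.0, 3.4, 4.1]
opening: -0.0001
finger_force: 2.4
```

drive_tool(
  increments=[
    [[0,-0.3,0,0,0],[0,-0.4,-0.2,0,0],[0,-0.3,-0.3,0,0],[0,-0.1,-0.3,0,0],[0,0,0,0,0]],
  ],
)

```text
time_s: 15.7
ee_pos: [0.5898, 0.1715, 0.1217]
orientation: [-0.03, 1.0, 0.003, 0.002]
force: [-1.0, 18.0, 3.2]
opening: 0.0001
finger_force: 7.5
```

```bash
python3 - <<'E'
from h import *
s,P=campose('scene'); a=s['pixels'][215:305,250:350]
s,P=campose('side'); b=s['pixels'][150:290,300:440]
cv2.imwrite('pics/7.png',np.hstack([cv2.resize(a,(400,400),interpolation=2),cv2.resize(b,(400,400),interpolation=2)])[:,:,::-1])
print(np.round(ctrl.observe()['force'],1))
E
```

```text
[ 0.1 18.   3.1]
```

View pics/7.png

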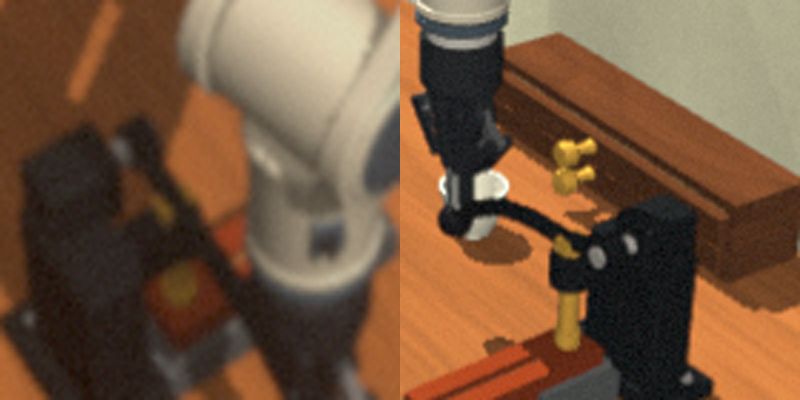

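The side crop shows the tip resting where the arm meets the knob, at about (460,205), pushing on the arm. The plunger is almost at the stud. I'm shifting outward by about 1 cm, then going down.

drive_tool(
  increments=[
    [[0,0.4,0.5,0,0],[0,0.6,0.2,0,0],[0,0.2,-0.4,0,0],[0,0,-0.4,0,0],[0,0,0,0,0]],
  ],
)

```text
time_s: 16.3
ee_pos: [0.5895, 0.1793, 0.1202]
orientation: [-0.031, 1.0, -0.001, 0.001]
force: [1.2, -2.3, 5.9]
opening: 0.0
finger_force: 3.2
```

drive_tool(
  increments=[
    [[0,-0.1,-0.3,0,0],[0,-0.1,-0.3,0,0],[0,0,0,0,0],[0,0,0,0,0],[0,0,0,0,0]],
  ],
)

```text
time_s: 16.8
ee_pos: [0.5898, 0.1783, 0.1163]
orientation: [-0.031, 1.0, 0.0, 0.001]
force: [-4.9, -0.5, 21.9]
opening: 0.0
finger_force: 10.8
```

drive_tool(
  increments=[
    [[0,0,-0.1,0,0],[0,0,-0.1,0,0],[0,0,0,0,0],[0,0,0,0,0],[0,0,0,0,0]],
  ],
)

```text
time_s: 17.3
ee_pos: [0.5898, 0.1782, 0.1156]
orientation: [-0.031, 1.0, 0.0, 0.002]
force: [-8.9, -1.1, 34.4]
opening: 0.0001
finger_force: 17.1
```

The lever is at its stop: force went from 22 to 34 N with 0.7 mm of travel. I'm letting it back up along the arc.

drive_tool(
  increments=[
    [[0,0.1,0.5,0,0],[0,0.3,1.5,0,0],[0,0.4,2.0,0,0],[0,0.2,2.0,0,0],[0,0,2.0,0,0]],
  ],
)

```text
time_s: 17.8
ee_pos: [0.5886, 0.1875, 0.1931]
orientation: [-0.031, 1.0, -0.001, 0.0]
force: [0.9, -2.7, 2.9]
opening: -0.0
finger_force: 1.5
```

drive_tool(
  increments=[
    [[0,-0.1,2.0,0,0],[0,-0.2,2.0,0,0],[0,-0.4,2.0,0,0],[0,-0.7,2.0,0,0],[0.05,-0.9,2.0,0,0]],
  ],
)

```text
time_s: 18.3
ee_pos: [0.5889, 0.1645, 0.2929]
orientation: [-0.031, 1.0, -0.0, -0.0]
force: [0.3, -1.1, 1.0]
opening: 0.0001
finger_force: 0.5
```

drive_tool(
  increments=[
    [[0.05,-0.6,1.5,0,0],[0,0,3.0,0,0],[0,0,3.0,0,0],[-2.0,-2.0,2.0,0,0],[-4.0,-2.5,0,0,0]],
  ],
)

```text
time_s: 18.8
ee_pos: [0.5314, 0.1141, 0.3892]
orientation: [-0.031, 1.0, 0.0, 0.002]
force: [0.5, -1.0, -0.3]
opening: -0.0
finger_force: 0.0
```

drive_tool(
  increments=[
    [[-4.0,-2.5,0,0,0],[-3.0,-3.5,0,0,0],[0,-4.5,0,0,0],[0,0,0,0,0],[0,0,0,0,0]],
  ],
)

```text
time_s: 19.3
ee_pos: [0.4594, 0.0082, 0.3869]
orientation: [-0.029, 1.0, 0.0, -0.0]
force: [0.5, 0.3, 0.0]
opening: 0.0004
finger_force: 0.0
```

```bash
python3 chk.py; python3 - <<'E'
from h import *
import pickle
for n in ('scene','side'):
    c0,_=pickle.load(open(n+'.pkl','rb')); c,P=campose(n); X=depthpts(c,P)
    m=(c['pixels'].max(2)<70)&(X[...,2]>.24)&(X[...,2]<.31)&(X[...,0]>.55)&(X[...,0]<.65)&(X[...,1]>.08)&(X[...,1]<.22)
    print(n,m.sum(),X[m].mean(0),X[m].max(0))
    u,v=(317,265) if n=='scene' else (324,168)
    print(np.abs(c['pixels'].astype(int)-c0['pixels'])[v-12:v+13,u-12:u+13].mean())
E
```

```text
[0.45937251 0.00821951 0.38692488] 19.3 [0.49487066 0.29687337 0.00657728]
w 1499
[(np.float64(0.44), np.float64(0.0547)), (np.float64(0.47), np.float64(0.0546)), (np.float64(0.5), np.float64(0.0546)), (np.float64(0.53), np.float64(0.0546)), (np.float64(0.56), np.float64(0.0545)), (np.float64(0.59), np.float64(0.0546))]
 stud 69 [0.59536276 0.00997943 0.0564295 ]
s 867
[(np.float64(0.44), np.float64(0.0559)), (np.float64(0.47), np.float64(0.0562)), (np.float64(0.5), np.float64(0.0569)), (np.float64(0.53), np.float64(0.0571)), (np.float64(0.56), np.float64(0.0566)), (np.float64(0.59), np.float64(0.0565))]
 stud 32 [0.60054955 0.01132414 0.05885694]
scene 203 [0.59427065 0.14576688 0.2891446 ] [0.60622963 0.17964835 0.30476175]
19.978133333333332
side 234 [0.5876428  0.12647082 0.28606633] [0.60194309 0.16400811 0.3038004 ]
11.600533333333333
```

The board is flat, the stud is about 2 mm proud, and the knob is back at its rest height with the arm clear. I'm handing the job in.

```bash
python3 -c "
from workcell import ctrl
print(ctrl.close_job())"
```

```text
the job is handed in; nothing more can be done
None
```

The job is handed in: the board lies flat in the nest, the stud is driven to about 2 mm proud, and the handle is back up, after about 19 s of robot time; I know of no contact with the other things on the desk.

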